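Stack two riser plates, pressing each one flat

ROBOT

A 7-joint arm with a two-finger parallel gripper is mounted at the origin on the work surface; the furniture and walls round the work are solid. World frame = base frame: x ahead of the robot, y to its left, z up, the work surface at z = 0. Lengths are in m, angles in degrees, forces in N, time in s.
With the tool pointing down it reaches from about 0.425 to 0.95 m from the base axis. Payload 4.7 kg.
Tool frame: the origin (TCP) lies at the centre of the arm's flange, where the gripper is bolted on; the fingertips stand arm.tips_ahead ahead of it and the grasp point (between the pads) lies 155 mm ahead of it (arm.tips_ahead is the distance from the TCP to the fingertips, in m); x points along the fingers, z is the direction in which the jaws open and shut, and the axes are right-handed (so a half turn about x gives the same grasp; the last joint's range is limited). The gripper opens to 85 mm and grips with 20 to 120 N. Pads are 22 mm wide; open, the fingers measure 114 mm over their backs; the gripper's body (76 mm by 85 mm) begins 54 mm behind the grasp point. The pads swing forward as they close: fully open they stand 13 mm farther back than shut.
Start: joints at [74.146, 26.849, -2.785, 87.806, 1.381, 65.374, -4.715], TCP at [0.166, -0.654, 0.405] pointing down, gripper open.
Joint ranges: [-148.3, 148.3], [-19.14, 114.17], [-79.39, 73.82], [5.75, 140.21], [-59.74, 239.74], [12.07, 113.84], [-152.46, 152.46]. Speed limits (degrees/s): [147.25, 147.25, 180, 180, 180, 180, 180].

INTERFACE

Orientations are given as a 3x3 rotation matrix whose columns are the frame's x, y, z axes.
In Python, from bench import arm gives the robot as it stands.
- The arm moves only by the tool move_arm, never from a script. Its argument "rows" is a list of rows, each a list of 7 numbers: the opening in per cent of the stroke, from 0 (shut) to 100 (fully open), then the shift along the tool's x, y, z in units of 25 mm (1.0 is 25 mm), then the turn, a rotation vector about the tool's x, y, z in units of 10 degrees (1.0 is 10 degrees). A call has 1 to 5 rows; each row is the pose to reach, as a shift and turn from the pose commanded when the call began, along the tool's axes at that moment; what a row does not reach only later rows make up. A row lasts 1/8 s, in which the tool goes at most 62.5 mm and 10.7 degrees, less where a joint would pass 70% of its speed; a pose out of reach is approached as far as the arm can. A call with a gripper value outside its range is refused whole. The fingers move at their own pace and stop on an object; "force" is the grip in N (left out, the last holds). Time passes only in rows, so rows that repeat a pose let the fingers close. It gives the time, the measured TCP pose, the force and the opening at its end, in the units of the state.
- arm.get_state(): the state, without advancing time (a new reading comes with each control period).
- arm.get_image(name): name is "scene" or "top"; returns (picture, depth): 420x560x3 uint8, red, green, blue; 420x560 float32, m along the optical axis (not along the pixel's ray), 0 where there is no reading.
- arm.camera_model(name): a dict with "intrinsics" (3x3 intrinsics, pixels), "D" ([k1, k2, p1, p2, k3] as OpenCV has them; the pictures are not rectified), "R" (3x3) and "t" (3): a world point X has camera coordinates R X + t. Camera axes: x right, y down, z forward; pixel columns grow to the right and rows downward; lengths in m; the calibration is good to about 2 mm. A picture is of the moment at which its call begins. camera_model takes no time and is no camera call.
- arm.sign_off(): hands the job in, once; it reports no verdict.
Trained networks look in the newest picture that a camera, given by its name, has taken for a name from the list of things; names that differ only in an ending like _2 or _b are one class to them, and where a whole thing is asked for, a point or a joint stands for the part that bears it (a point fixed in the world has none). Each returns a list of dicts, best first, with "conf" (0 to 1); they miss things now and then, are a little off and sometimes report something else, mostly with a low value. They report only what shows in the picture. A call takes as long as a camera call. They do not tell look-alikes from the thing itself.
- arm.outline_of(target, camera): "region" (420x560 bool, what is visible of it) and "extent" ([left, top, right, bottom] in pixels, round what is visible of it).
The state is a dict: "time_s": time; "qpos": joint angles; "qvel": joint speeds; "tau": joint torques, N m; "ee_pos": TCP position; "tcp_rot": TCP orientation; "force": force on the tool from outside, world axes, zero at the start; "ft_torque": the same for the moment, N m; "gripper_width": finger opening in m.
Only numpy, scipy, OpenCV 4.12 (cv2) and the standard library are available. Lean on these libraries where they do the work, as an engineer would, in place of code of your own. Each camera call takes 0.05 s, during which the arm holds its last target. There are 200 camera calls.

TASK

Build up the riser stand: lay the large rectangular plate centred and square on top of the stand's block, let go, then press straight down on the middle of the plate with closed fingers for a moment to feel that it lies flat. Only then lay the small rectangular plate centred and square on the large one, let go, and press that down in the same way. Leave the round disc where it is.

Things in the scene. Friction and masses are not known exactly. Their poses are not given: they have to be found in the camera images.
- stand: steel riser stand, fixed to the table: a flange 110 x 90 x 8 mm with a bolt in each corner; in its middle a block whose flat top is 70 mm (along x) by 40 mm (along y) and stands 40 mm above the table. A narrow 78 x 48 mm foot rings the block up to 13 mm. Origin: centre of the flange's underside, on the table; z up. It does not give when pressed.
- large_plate: loose rectangular aluminium plate, 80 mm (along x) by 48 mm (along y) by 12 mm thick, 0.125 kg within 20 percent, with a small screw hole near each end; lies flat on the table. Origin: centre of its underside; z up. Overhangs the block's top by 5 mm at the ends and 4 mm at the sides when centred. Easily gripped across its 48 mm. A press of about 6 to 12 N for half a second is plenty.
- small_plate: loose rectangular aluminium plate, 56 mm (along x) by 36 mm (along y) by 12 mm thick, 0.065 kg within 20 percent, with a small screw hole near each end; lies flat on the table. Origin: centre of its underside; z up. Easily gripped across its 36 mm. Press as the large one.
- round_disc: loose round aluminium disc, 48 mm across and 12 mm thick, with one hole in the middle; not needed, to be left where it lies. Origin: centre of its underside.
Not all that is in view belongs to the job. There is more than one size of the stand; the one meant has the size given above.

How it is judged:
By the outcome, as a careful person would: the job done as asked, in the order asked, and still so for the second after the job is handed in, with the robot touching nothing.
It also fails if it takes over 67 s, if anything falls off the work surface, if the arm or the gripper's body presses on something with over 40 N, if the wrist force passes 120 N, or if a joint passes its speed limit or range.

## Working session

There is one attempt and no reset: what is moved stays moved. The work goes in short steps, Python scripts to look and compute and a tool call to move; the robot and the scene stay as the last step left them, time stands still between calls to the robot, and variables do not carry over. Pictures are saved under pics/ and viewed, about 8 in all and at most 12, crops included, and the job is handed in when it is done.

Besides the shell and the picture viewer there is one more tool, called as name(argument=value, ...) on one line, values as JSON. move_arm: Moves the arm, as the interface text tells. Its arguments: {"type":"object","properties":{"rows":{"type":"array","items":{"type":"array","items":{"type":"number"}}},"force":{"type":"number"}},"required":["rows"]}

```bash
ls; mkdir -p pics; cat > h.py <<'E'
import numpy as np, cv2
from bench import arm
def save(p,n): cv2.imwrite('pics/'+n,p[:,:,::-1])
def pts(cam,depth,mask):
    m=arm.camera_model(cam);K=np.array(m['intrinsics']);D=np.array(m['D'],float);R=np.array(m['R']);t=np.array(m['t'])
    v,u=np.nonzero(mask&(depth>0));z=depth[v,u]
    n=cv2.undistortPoints(np.stack([u,v],1).astype(np.float64)[:,None],K,D)[:,0]
    return (np.c_[n*z[:,None],z]-t)@R, u, v
E
python3 - <<'E'
from h import *
s=arm.get_state();print(s['ee_pos'],s['tcp_rot'],s['force'],s['gripper_width'],arm.tips_ahead,s['time_s'])
P={}
for c in('scene','top'):
    p,d=arm.get_image(c);save(p,c+'0.png');np.savez('/tmp/'+c,p=p,d=d)
    m=arm.camera_model(c);print(c,-np.array(m['R']).T@m['t'])
    for n in('stand','large_plate','small_plate','round_disc'):
        for o in arm.outline_of(n,c):
            X,u,v=pts(c,d,o['region'])
            zt=np.percentile(X[:,2],90);T=X[abs(X[:,2]-zt)<.004]
            r=cv2.minAreaRect((T[:,:2]*1000).astype(np.float32))
            print(n,round(o['conf'],2),o['extent'],'ztop',round(zt,4),'rect',np.round(r[0],1),np.round(r[1],1),round(r[2],1))
E
```

```text
pics
[ 0.16552896 -0.65414214  0.40363521] [[-5.54235597e-04  9.69446337e-01  2.45302858e-01]
 [ 1.89778888e-03  2.45303474e-01 -9.69444482e-01]
 [-9.99998046e-01 -7.17676037e-05 -1.97576040e-03]] [-0.91147726 -0.38780823  1.266044  ] 0.08530247558605496 0.1734 0.0
scene [-0.61333022 -0.50818625  0.59093187]
stand 0.93 [334.1, 193.5, 365.1, 223.4] ztop 0.042 rect [ 562.4 -108.7] [72.2 39.5] 20.7
stand 0.77 [336.5, 268.1, 410.8, 340.8] ztop 0.0547 rect [ 180.3 -297.8] [96.7 51.5] 7.8
round_disc 0.49 [358.7, 238.2, 380.4, 252.0] ztop 0.0147 rect [ 426.7 -203.8] [45.5 47.5] 81.1
top [0.31343791 0.02694965 1.32007754]
stand 0.83 [307.4, 117.5, 359.1, 170.0] ztop 0.0423 rect [ 566.8 -103.6] [69.6 40.3] 23.1
stand 0.81 [384.0, 260.9, 440.6, 325.0] ztop 0.0545 rect [ 182.5 -294.7] [92.7 55.1] 8.4
stand 0.47 [153.3, 207.1, 171.6, 232.2] ztop 0.0165 rect [373.3 333.8] [36.  54.4] 71.0
large_plate 0.56 [395.8, 119.5, 426.3, 153.4] ztop 0.0158 rect [ 581.6 -310.1] [79.6 48.6] 27.0
small_plate 0.84 [154.6, 204.2, 171.9, 234.5] ztop 0.0165 rect [372.9 333.6] [35.7 55.9] 72.4
round_disc 0.77 [365.3, 186.7, 383.4, 209.2] ztop 0.0157 rect [ 428.  -201.1] [44.9 45.5] 22.2
```

View pics/top0.png

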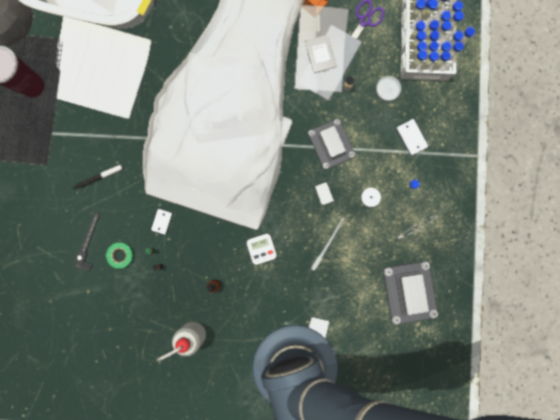

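View pics/scene0.png

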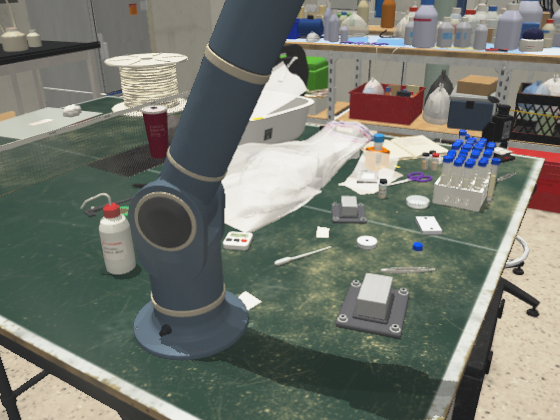

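The top view shows two stands: at (331,143) and a larger one at (412,292). The large plate is at (412,136), the small plate at (161,221) and the disc at (371,197). White squares that could be taken for plates lie at (324,193), (318,326) and (319,50). I choose the stand at (331,143), since its top measures 70x40 and 40 mm high. Next I make a close crop and a sub-pixel fit.

```bash
cat > fit.py <<'E'
from h import *
from scipy.optimize import minimize
def proj(cam,X):
    m=arm.camera_model(cam);R=np.array(m['R'])
    return cv2.projectPoints(np.asarray(X,float),cv2.Rodrigues(R)[0],np.array(m['t'],float),np.array(m['intrinsics'],float),np.array(m['D'],float))[0][:,0]
def fitrect(cam,img,x0,y0,yaw0,L,W,z,rng=.008):
    g=cv2.GaussianBlur(cv2.cvtColor(img,cv2.COLOR_RGB2GRAY).astype(np.float32),(0,0),.6)
    s=np.linspace(-.42,.42,41)
    def ring(L,W):return np.vstack([np.c_[s*L,0*s+W/2],np.c_[s*L,0*s-W/2],np.c_[0*s+L/2,s*W],np.c_[0*s-L/2,s*W]])
    d=.003
    A,B=ring(L-2*d,W-2*d),ring(L+2*d,W+2*d)
    def cost(p):
        c,q=np.cos(p[2]),np.sin(p[2]);Rm=np.array([[c,-q],[q,c]])
        f=[]
        for r in(A,B):
            X=r@Rm.T+p[:2];uv=proj(cam,np.c_[X,np.full(len(X),z)]).astype(np.float32)
            f.append(cv2.remap(g,uv[:,0].copy(),uv[:,1].copy(),cv2.INTER_LINEAR).ravel())
        return -np.clip(f[0]-f[1],-40,60).mean()
    best=None
    for dx in np.arange(-rng,rng+1e-9,.004):
        for dy in np.arange(-rng,rng+1e-9,.004):
            r=minimize(cost,[x0+dx,y0+dy,yaw0],method='Nelder-Mead',options=dict(initial_simplex=np.array([x0+dx,y0+dy,yaw0])+np.array([[0,0,0],[.003,0,0],[0,.003,0],[0,0,.06]]),xatol=1e-5,fatol=1e-3,maxiter=120))
            if best is None or r.fun<best.fun:best=r
    return best.x,best.fun
E
python3 - <<'E'
from fit import *
T=np.load('/tmp/top.npz');S=np.load('/tmp/scene.npz')
for n,x,y,w,L,W,z in(('stand',.5665,-.104,23.1,.07,.04,.04),('large',.5815,-.310,27,.08,.048,.012),('small',.373,.3335,-18,.056,.036,.012),('bigstand',.1825,-.2947,8,.07*1.3,.04*1.3,.052)):
    for c,I in(('top',T),('scene',S)):
        if n=='small' and c=='scene':continue
        p,f=fitrect(c,I['p'],x,y,np.radians(w),L,W,z)
        print(n,c,np.round(p[:2]*1000,1),round(np.degrees(p[2]),1),round(f,1))
for c,I in(('top',T),('scene',S)):
    for x,y in((.5,-.3),(.45,-.12),(.5,-.2)):
        u,v=proj(c,[[x,y,0]])[0].astype(int);m=np.zeros((420,560),bool);m[v-2:v+3,u-2:u+3]=1
        print(c,x,y,'table z',pts(c,I['d'],m)[0].mean(0).round(4))
p=T['p'];a=cv2.resize(p[90:220,290:450],None,fx=4,fy=4,interpolation=2);b=cv2.resize(p[190:320,140:180],None,fx=4,fy=4,interpolation=2)
save(np.hstack([a,b]),'crop.png')
E
```

```text
Traceback (most recent call last):
  File "fit.py", line 22, in fitrect
    r=minimize(cost,[x0+dx,y0+dy,yaw0],method='Nelder-Mead',options=dict(initial_simplex=np.array([x0+dx,y0+dy,yaw0])+np.array([[0,0,0],[.003,0,0],[0,.003,0],[0,0,.06]]),xatol=1e-5,fatol=1e-3,maxiter=120))
  File "fit.py", line 16, in cost
    X=r@Rm.T+p[:2];uv=proj(cam,np.c_[X,np.full(len(X),z)]).astype(np.float32)
                      ~~~~^^^^^^^^^^^^^^^^^^^^^^^^^^^^^^^^
  File "fit.py", line 4, in proj
    m=arm.camera_model(cam);R=np.array(m['R'])
ValueError: time passes only in moves, steps and waits
```

```bash
cat > patch.py <<'E'
s=open('h.py').read()
s=s.replace("def save","from functools import cache\n@cache\ndef cm(c): return arm.camera_model(c)\ndef save").replace("m=arm.camera_model(cam)","m=cm(cam)")
open('h.py','w').write(s)
s=open('fit.py').read().replace("m=arm.camera_model(cam)","m=cm(cam)");open('fit.py','w').write(s)
E
python3 patch.py
python3 - <<'E'
from fit import *
T=np.load('/tmp/top.npz');S=np.load('/tmp/scene.npz')
for n,x,y,w,L,W,z in(('stand',.5665,-.104,23.1,.07,.04,.04),('large',.5815,-.310,27,.08,.048,.012),('small',.373,.3335,-18,.056,.036,.012),('bigstand',.1825,-.2947,8,.07*1.3,.04*1.3,.052)):
    for c,I in(('top',T),('scene',S)):
        if n=='small' and c=='scene':continue
        p,f=fitrect(c,I['p'],x,y,np.radians(w),L,W,z)
        print(n,c,np.round(p[:2]*1000,1),round(np.degrees(p[2]),1),round(f,1))
for c,I in(('top',T),('scene',S)):
    for x,y in((.5,-.3),(.45,-.12),(.5,-.2)):
        u,v=proj(c,[[x,y,0]])[0].astype(int);m=np.zeros((420,560),bool);m[v-2:v+3,u-2:u+3]=1
        print(c,x,y,'table z',pts(c,I['d'],m)[0].mean(0).round(4))
p=T['p'];a=cv2.resize(p[90:220,290:450],None,fx=4,fy=4,interpolation=2);b=cv2.resize(p[190:320,140:180],None,fx=4,fy=4,interpolation=2)
save(np.hstack([a,b]),'crop.png')
E
```

```text
stand top [ 565.7 -103.9] 22.7 -60.0
stand scene [ 567. -104.] 26.9 -52.8
large top [ 580.7 -311.4] 29.0 -60.0
large scene [ 582.8 -314.4] 25.6 -54.2
small top [372.7 334.7] -24.9 -60.0
bigstand top [ 183.3 -298. ] 8.1 -60.0
bigstand scene [ 184.7 -297.2] 7.1 -59.8
top 0.5 -0.3 table z [ 0.5015 -0.2987  0.0008]
top 0.45 -0.12 table z [ 0.4522 -0.1184  0.0011]
top 0.5 -0.2 table z [ 5.004e-01 -1.975e-01  2.000e-04]
scene 0.5 -0.3 table z [ 0.4937 -0.3003  0.0032]
scene 0.45 -0.12 table z [ 0.4503 -0.1184  0.0016]
scene 0.5 -0.2 table z [ 0.501  -0.198   0.0014]
```

View pics/crop.png

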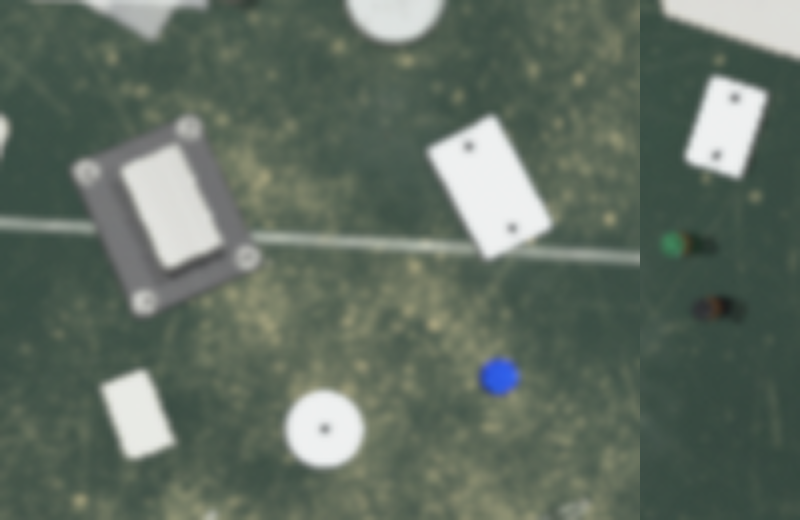

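```bash
sed -i 's/np.clip(f\[0\]-f\[1\],-40,60)/np.minimum(f[0]-f[1],200)/; s/d=.003/d=.0025/' fit.py
cat >> fit.py <<'E'
def thr(cam,img,x,y,z,r=24,t=None,k=8):
    """rect by thresholding: returns centre mm, size mm, yaw of long axis"""
    u,v=proj(cam,[[x,y,z]])[0].astype(int)
    c=cv2.cvtColor(img,cv2.COLOR_RGB2GRAY)[v-r:v+r+1,u-r:u+r+1]
    b=cv2.resize(c,None,fx=k,fy=k,interpolation=cv2.INTER_CUBIC)
    if t is None:t,_=cv2.threshold(b,0,255,cv2.THRESH_OTSU)
    cs,_=cv2.findContours((b>t).astype(np.uint8),cv2.RETR_EXTERNAL,cv2.CHAIN_APPROX_NONE)
    C=min((q for q in cs if cv2.contourArea(q)>2000),key=lambda q:np.hypot(*(q[:,0].mean(0)-b.shape[0]/2)))[:,0]
    uv=(C+.5)/k-.5+[u-r,v-r]
    m=cm(cam);R=np.array(m['R']);tt=np.array(m['t'])
    n=cv2.undistortPoints(uv[:,None].astype(float),np.array(m['intrinsics']),np.array(m['D'],float))[:,0]
    ray=np.c_[n,np.ones(len(n))]@R;o=-R.T@tt;P=o+ray*((z-o[2])/ray[:,2])[:,None]
    (cx,cy),(w,h),a=cv2.minAreaRect((P[:,:2]*1000).astype(np.float32))
    if w<h:w,h,a=h,w,a+90
    a=(a+90)%180-90
    M=cv2.moments((P[:,:2]*1e4).astype(np.float32));
    return np.round([cx,cy,w,h,a,M['m10']/M['m00']/10,M['m01']/M['m00']/10,t],1)
E
python3 - <<'E'
from fit import *
T=np.load('/tmp/top.npz');S=np.load('/tmp/scene.npz')
for n,x,y,w,L,W,z,t in(('stand',.5665,-.104,23.1,.07,.04,.04,150),('large',.5815,-.311,27,.08,.048,.012,None),('small',.373,.3335,-18,.056,.036,.012,None)):
    for c,I in(('top',T),('scene',S)):
        if n=='small' and c=='scene':continue
        p,f=fitrect(c,I['p'],x,y,np.radians(w),L,W,z)
        print(n,c,np.round(p[:2]*1000,1),round(np.degrees(p[2]),1),round(f,1),thr(c,I['p'],x,y,z,r=22 if c=='top' else 18,t=t))
E
```

```text
stand top [ 566.7 -102.7] 22.5 -71.1 [ 567.4 -103.    72.7   43.1   22.6  567.3 -102.8  150. ]
stand scene [ 567.2 -104.4] 20.9 -62.8 [ 566.8 -105.    74.7   42.    23.6  566.9 -105.   150. ]
large top [ 581.8 -311.7] 26.5 -80.6 [ 580.9 -312.1   84.1   51.2   26.9  581.2 -312.   162. ]
large scene [ 583.9 -313. ] 25.7 -69.9 [ 582.3 -313.7   86.8   50.2   25.8  582.  -313.7  164. ]
small top [373.2 334.8] -18.2 -96.4 [373.1 334.9  59.1  39.1 -18.2 373.1 334.9 147. ]
```

```bash
cat > go.py <<'E'
from h import *
import sys
from scipy.spatial.transform import Rotation as Ro
def go(x,y,z,jaw):
    """rows shift/turn to bring TCP to x,y,z (m), tool down, jaw axis at angle jaw (deg, world)"""
    s=arm.get_state();R0=np.array(s['tcp_rot']);p=np.array(s['ee_pos'])
    jz=np.array([np.cos(np.radians(jaw)),np.sin(np.radians(jaw)),0]);xx=np.array([0,0,-1.])
    if jz@R0[:,2]<0: jz=-jz
    R=np.c_[xx,np.cross(jz,xx),jz]
    sh=R0.T@(np.array([x,y,z])-p)/.025; tr=np.degrees(Ro.from_matrix(R0.T@R).as_rotvec())/10
    print('t',round(s['time_s'],2),'pos',p.round(4),'jaw',round(np.degrees(np.arctan2(R0[1,2],R0[0,2])),2),'w',round(s['gripper_width'],4),'tips',round(arm.tips_ahead,4),'F',np.round(s['force'],1))
    print('shift',sh.round(2),'turn',tr.round(2), 'q',np.round(s['qpos'],0))
if __name__=='__main__': go(*map(float,sys.argv[1:5]))
E
python3 go.py .582 -.3125 .24 -63.5
```

```text
t 0.5 pos [ 0.1656 -0.6544  0.4047] jaw -75.8 w 0.0854 tips 0.1734 F [ 1.1  0.  -0.1]
shift [ 6.59 19.5  -9.17] turn [-1.23 -0.   -0.  ] q [74. 27. -3. 88.  1. 65. -5.]
```

move_arm(rows=[[75,0.5,19.5,-9.2,-1.23,0,0],[75,1,19.5,-9.2,-1.23,0,0],[75,1,19.5,-9.2,-1.23,0,0],[75,1,19.5,-9.2,-1.23,0,0],[75,1,19.5,-9.2,-1.23,0,0]], force=40)

```text
time_s: 1.12
ee_pos: [0.4079, -0.4546, 0.3912]
tcp_rot: [[0.001, 0.895, 0.446], [-0.001, 0.446, -0.895], [-1.0, 0.0, 0.001]]
force: [1.3, -0.5, -0.8]
gripper_width: 0.0638
```

```bash
python3 go.py .582 -.3125 .24 -63.5
```

```text
t 1.12 pos [ 0.4079 -0.4546  0.3912] jaw -63.52 w 0.0638 tips 0.1734 F [ 1.3 -0.5 -0.8]
shift [ 6.05  8.77 -1.99] turn [-0.    0.01 -0.  ] q [ 52.  22. -11.  97.   5.  61. -24.]
```

move_arm(rows=[[75,6.0,8.8,-2,0,0,0],[75,6.0,8.8,-2,0,0,0],[75,6.0,8.8,-2,0,0,0],[75,6.0,8.8,-2,0,0,0],[75,6.0,8.8,-2,0,0,0]])

```text
time_s: 1.75
ee_pos: [0.5834, -0.309, 0.2386]
tcp_rot: [[-0.002, 0.892, 0.451], [0.004, 0.451, -0.892], [-1.0, 0.0, -0.004]]
force: [-1.1, -0.0, 0.4]
gripper_width: 0.0643
```

```bash
python3 go.py .582 -.3125 .181 -63.5
python3 - <<'E'
from fit import *
p,d=arm.get_image('scene')
u,v=proj('scene',[[.582,-.3125,.05]])[0].astype(int);print(u,v)
a=cv2.resize(p[v-60:v+40,u-60:u+60],None,fx=5,fy=5,interpolation=2);save(a,'near1.png')
m=np.zeros((420,560),bool);m[v-60:v+40,u-60:u+60]=1
X,_,_=pts('scene',d,m);q=X[(np.hypot(X[:,0]-.582,X[:,1]+.3125)<.05)&(X[:,2]>.025)]
print('lowest gripper z',np.sort(q[:,2])[:8].round(4))
E
```

```text
t 1.75 pos [ 0.5834 -0.309   0.2386] jaw -63.17 w 0.0643 tips 0.1734 F [-1.1 -0.   0.4]
shift [ 2.3  -0.11  0.11] turn [ 0.03 -0.02 -0.  ] q [ 33.  36. -12.  98.   9.  48. -46.]
429 209
lowest gripper z [0.072  0.075  0.0755 0.076  0.076  0.0763 0.0767 0.0773]
```

View pics/near1.png

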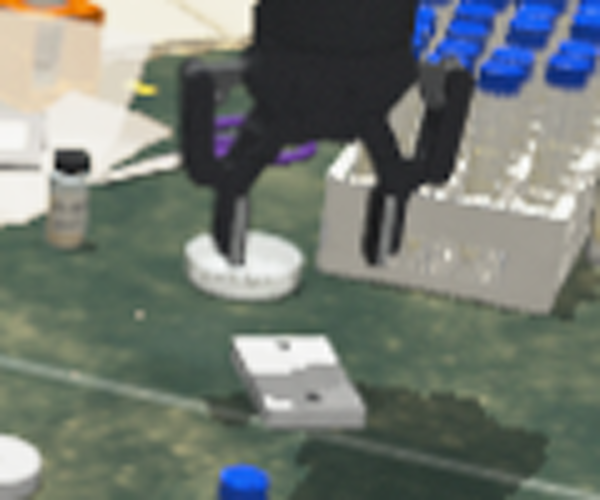

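The gripper hovers over the large plate with the jaws across its width. The plate is at crop (300,385) and the fingertips at (235,260) and (378,258). Now I descend.

move_arm(rows=[[75,1.0,-0.11,0.11,0.03,-0.02,0],[75,2.0,-0.11,0.11,0.03,-0.02,0],[75,2.4,-0.11,0.11,0.03,-0.02,0],[75,2.6,-0.11,0.11,0.03,-0.02,0],[75,2.6,-0.11,0.11,0.03,-0.02,0]])

```text
time_s: 2.42
ee_pos: [0.58, -0.3173, 0.1766]
tcp_rot: [[0.002, 0.898, 0.441], [-0.004, 0.441, -0.898], [-1.0, 0.0, 0.005]]
force: [0.6, 0.6, 0.2]
gripper_width: 0.0642
```

```bash
python3 go.py .582 -.3125 .173 -63.5
```

```text
t 2.42 pos [ 0.58   -0.3173  0.1766] jaw -63.83 w 0.0642 tips 0.1734 F [0.6 0.6 0.2]
shift [ 0.15  0.16 -0.14] turn [-0.03  0.03 -0.  ] q [ 32.  40. -11.  99.  11.  41. -47.]
```

move_arm(rows=[[75,0.1,0.15,-0.14,-0.03,0.03,0],[75,0.1,0.15,-0.14,-0.03,0.03,0],[75,0.1,0.15,-0.14,-0.03,0.03,0]])

```text
time_s: 2.8
ee_pos: [0.582, -0.3118, 0.1737]
tcp_rot: [[-0.0, 0.895, 0.447], [0.001, 0.447, -0.895], [-1.0, 0.0, -0.001]]
force: [-0.4, 0.9, -0.2]
gripper_width: 0.0634
```

```bash
python3 go.py .582 -.3125 .173 -63.5
```

```text
t 2.8 pos [ 0.582  -0.3118  0.1737] jaw -63.48 w 0.0634 tips 0.1734 F [-0.4  0.9 -0.2]
shift [ 0.03 -0.01  0.02] turn [ 0.   -0.01 -0.  ] q [ 32.  41. -11.  99.  10.  41. -48.]
```

Well placed; close.

move_arm(rows=[[40,0,0,0,0,0,0],[40,0,0,0,0,0,0],[40,0,0,0,0,0,0],[40,0,0,0,0,0,0],[40,0,0,0,0,0,0]], force=40)

```text
time_s: 3.42
ee_pos: [0.582, -0.3122, 0.1739]
tcp_rot: [[0.0, 0.895, 0.446], [0.001, 0.446, -0.895], [-1.0, 0.001, -0.001]]
force: [0.3, -1.6, 5.3]
gripper_width: 0.0467
```

```bash
python3 go.py .582 -.3125 .25 -63.5
```

```text
t 3.42 pos [ 0.582  -0.3122  0.1739] jaw -63.51 w 0.0467 tips 0.1734 F [ 0.3 -1.6  5.3]
shift [-3.04 -0.01  0.01] turn [-0. -0. -0.] q [ 32.  41. -11.  99.  10.  41. -48.]
```

move_arm(rows=[[30,0,0,0,0,0,0],[30,-0.5,0,0,0,0,0],[30,-1.5,0,0,0,0,0],[30,-3,0,0,0,0,0],[30,-3,0,0,0,0,0]])

```text
time_s: 4.05
ee_pos: [0.5827, -0.3124, 0.2516]
tcp_rot: [[0.004, 0.895, 0.446], [-0.001, 0.446, -0.895], [-1.0, 0.004, 0.003]]
force: [0.2, 0.4, -1.6]
gripper_width: 0.0466
```

```bash
python3 go.py .5671 -.1036 .255 -67.5
```

```text
t 4.05 pos [ 0.5827 -0.3124  0.2516] jaw -63.5 w 0.0466 tips 0.1734 F [ 0.2  0.4 -1.6]
shift [-0.15  3.17 -7.75] turn [ 0.4   0.01 -0.02] q [ 33.  35. -12.  97.   9.  49. -46.]
```

move_arm(rows=[[30,-0.15,1.0,-2.2,0.2,0,0],[30,-0.15,2.0,-4.5,0.4,0,0],[30,-0.15,2.8,-6.5,0.4,0,0],[30,-0.15,3.17,-7.75,0.4,0,0],[30,-0.15,3.17,-7.75,0.4,0,0]])

```text
time_s: 4.68
ee_pos: [0.5654, -0.0995, 0.2515]
tcp_rot: [[-0.004, 0.921, 0.388], [0.004, 0.388, -0.921], [-1.0, -0.002, -0.005]]
force: [0.3, -0.2, -1.6]
gripper_width: 0.0465
```

```bash
python3 go.py .5671 -.1036 .222 -67.5
python3 - <<'E'
from fit import *
p,d=arm.get_image('scene')
u,v=proj('scene',[[.567,-.1036,.06]])[0].astype(int);print(u,v)
save(cv2.resize(p[v-50:v+50,u-60:u+60],None,fx=5,fy=5,interpolation=2),'near2.png')
m=np.zeros((420,560),bool);m[v-50:v+40,u-60:u+60]=1
X,uu,vv=pts('scene',d,m);c=p[vv,uu].min(1)
k=(c>120)&(np.hypot(X[:,0]-.567,X[:,1]+.1036)<.06)&(X[:,2]>.062)
q=X[k];print(len(q),q.min(0).round(4),q.max(0).round(4),q.mean(0).round(4))
E
```

```text
t 4.67 pos [ 0.5654 -0.0995  0.2515] jaw -67.14 w 0.0465 tips 0.1734 F [ 0.3 -0.2 -1.6]
shift [1.18 0.   0.18] turn [ 0.04 -0.03  0.01] q [ 15.  28. -13. 109.   8.  44. -69.]
348 193
344 [ 0.5186 -0.1555  0.0805] [ 0.6078 -0.0516  0.1883] [ 0.5553 -0.1061  0.1013]
```

View pics/near2.png

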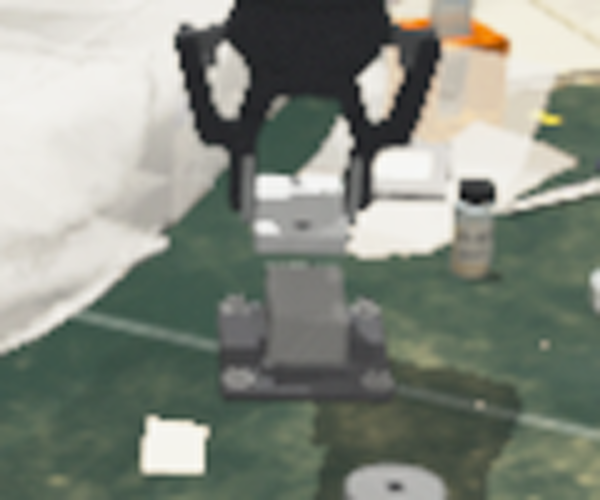

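The plate is held level above the block (crop (300,225), block at (305,315)). I lower to about 10 mm above, settle, and compare the projected outlines.

move_arm(rows=[[30,0.5,0,0.02,0,0,0],[30,1.05,0,0.02,0,0,0],[30,1.05,0,0.02,0,0,0],[30,1.05,0,0.02,0,0,0]])

```text
time_s: 5.22
ee_pos: [0.5666, -0.1042, 0.2259]
tcp_rot: [[-0.001, 0.924, 0.382], [0.002, 0.382, -0.924], [-1.0, -0.0, -0.002]]
force: [-0.1, -0.2, -1.4]
gripper_width: 0.0466
```

```bash
python3 go.py .5671 -.1036 .214 -67.5
python3 - <<'E'
from fit import *
p,d=arm.get_image('scene')
s=arm.get_state();T=np.array(s['ee_pos']);J=np.array(s['tcp_rot'])[:,2]
u,v=proj('scene',[[.567,-.1036,.05]])[0].astype(int);k=8
c=cv2.resize(p[v-32:v+32,u-40:u+40],None,fx=k,fy=k,interpolation=2).copy()
def box(x,y,yaw,L,W,z0,z1,col):
    a=np.radians(yaw);R=np.array([[np.cos(a),-np.sin(a)],[np.sin(a),np.cos(a)]])
    r=np.array([[1,1],[-1,1],[-1,-1],[1,-1]])*[L/2,W/2]@R.T+[x,y]
    for z in(z0,z1):
        q=((proj('scene',np.c_[r,np.full(4,z)])-[u-40,v-32]+.5)*k).astype(int)
        cv2.polylines(c,[q],True,col,1)
ja=np.degrees(np.arctan2(J[1],J[0]))
z=T[2]-.1738
box(T[0],T[1],ja+90,.08,.048,z,z+.012,(255,0,0))
box(.5671,-.1036,22.5,.07,.04,.013,.04,(0,255,0))
save(c,'over.png')
E
```

```text
t 5.22 pos [ 0.5666 -0.1042  0.2259] jaw -67.54 w 0.0466 tips 0.1734 F [-0.1 -0.2 -1.4]
shift [ 0.48  0.03 -0.01] turn [-0.   -0.01  0.  ] q [ 15.  31. -12. 110.   9.  41. -70.]
```

View pics/over.png

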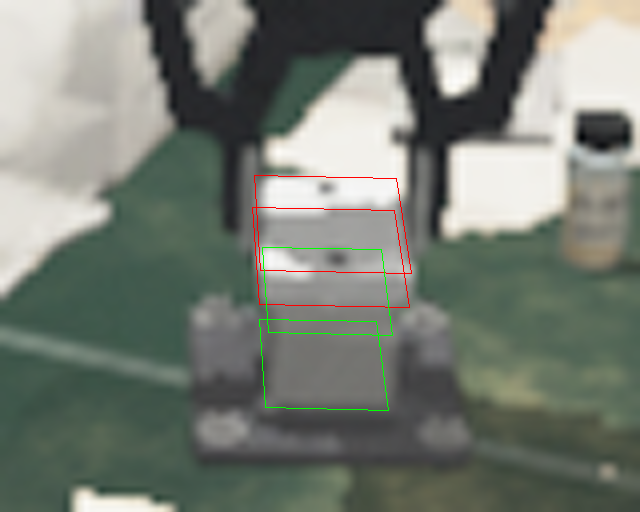

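move_arm(rows=[[30,0.2,0.02,0,0,0,0],[30,0.35,0.02,0,0,0,0],[30,0.45,0.02,0,0,0,0],[30,0.48,0.02,0,0,0,0],[30,0.48,0.02,0,0,0,0]])

```text
time_s: 5.9
ee_pos: [0.567, -0.1036, 0.2142]
tcp_rot: [[-0.001, 0.924, 0.383], [0.001, 0.383, -0.924], [-1.0, -0.0, -0.002]]
force: [0.1, 0.7, -1.2]
gripper_width: 0.0469
```

```bash
python3 go.py .5671 -.1036 .214 -67.5
```

```text
t 5.9 pos [ 0.567  -0.1036  0.2142] jaw -67.5 w 0.0469 tips 0.1734 F [ 0.1  0.7 -1.2]
shift [0.01 0.   0.  ] turn [-0.   -0.01  0.  ] q [ 15.  32. -12. 110.  10.  39. -70.]
```

No contact yet; creep down in about 0.5 mm steps.

move_arm(rows=[[30,0.03,0,0,0,0,0],[30,0.05,0,0,0,0,0],[30,0.05,0,0,0,0,0]])

```text
time_s: 6.28
ee_pos: [0.5671, -0.1035, 0.2139]
tcp_rot: [[-0.0, 0.924, 0.383], [0.001, 0.383, -0.924], [-1.0, 0.0, -0.001]]
force: [-1.7, 0.5, 3.9]
gripper_width: 0.0472
```

move_arm(rows=[[75,0,0,0,0,0,0],[75,0,0,0,0,0,0],[75,0,0,0,0,0,0],[75,0,0,0,0,0,0],[75,0,0,0,0,0,0]])

```text
time_s: 6.9
ee_pos: [0.567, -0.1036, 0.2129]
tcp_rot: [[-0.001, 0.924, 0.383], [0.002, 0.383, -0.924], [-1.0, -0.0, -0.002]]
force: [0.6, 0.4, 0.0]
gripper_width: 0.0639
```

move_arm(rows=[[75,-0.6,0,0,0,0,0],[75,-1.6,0,0,0,0,0],[30,-3,0,0,0,0,0],[0,-3.4,0,0,0,0,0],[0,-3.4,0,0,0,0,0]])

```text
time_s: 7.52
ee_pos: [0.5671, -0.1037, 0.2989]
tcp_rot: [[0.001, 0.924, 0.383], [0.001, 0.383, -0.924], [-1.0, 0.001, -0.001]]
force: [-0.1, -0.2, -0.5]
gripper_width: 0.0096
```

```bash
python3 go.py .5671 -.1036 .24 -67.5
python3 - <<'E'
from fit import *
p,d=arm.get_image('scene')
print(fitrect('scene',p,.567,-.1045,np.radians(22.5),.08,.048,.052),thr('scene',p,.567,-.1045,.052,r=18,t=150))
u,v=proj('scene',[[.567,-.1036,.05]])[0].astype(int)
save(cv2.resize(p[v-32:v+32,u-40:u+40],None,fx=8,fy=8,interpolation=2),'placed1.png')
E
```

```text
t 7.53 pos [ 0.5671 -0.1037  0.2989] jaw -67.51 w 0.0096 tips 0.1734 F [-0.1 -0.2 -0.5]
shift [ 2.36 -0.   -0.  ] turn [-0.   -0.   -0.01] q [ 16.  25. -13. 107.   7.  49. -68.]
(array([ 0.56744596, -0.10350753,  0.41495664]), np.float64(-46.628074645996094)) [614.6 -95.6 194.8  79.5  18.3 621.5 -96.7 150. ]
```

View pics/placed1.png

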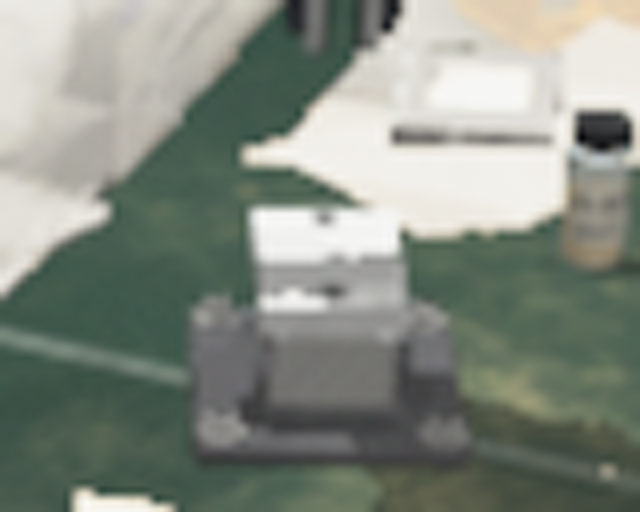

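The plate lies on the block with about even overhang on both sides (edges at x 258 and 407, block at 268 and 393). Now the press.

move_arm(rows=[[0,1.0,0,0,0,0,0],[0,2.0,0,0,0,0,0],[0,2.5,0,0,0,0,0],[0,2.75,0,0,0,0,0],[0,2.75,0,0,0,0,0]])

```text
time_s: 8.2
ee_pos: [0.567, -0.1036, 0.229]
tcp_rot: [[-0.001, 0.924, 0.383], [0.002, 0.383, -0.924], [-1.0, -0.001, -0.002]]
force: [0.4, 0.3, 0.4]
gripper_width: 0.0
```

move_arm(rows=[[0,0.06,0,0,0,0,0],[0,0.12,0,0,0,0,0],[0,0.12,0,0,0,0,0]])

```text
time_s: 8.57
ee_pos: [0.567, -0.1036, 0.2265]
tcp_rot: [[-0.0, 0.924, 0.383], [0.001, 0.383, -0.924], [-1.0, 0.0, -0.001]]
force: [-0.9, -0.2, 0.0]
gripper_width: 0.0
```

move_arm(rows=[[0,0.04,0,0,0,0,0],[0,0.06,0,0,0,0,0],[0,0.06,0,0,0,0,0]])

```text
time_s: 8.95
ee_pos: [0.5671, -0.1036, 0.2255]
tcp_rot: [[-0.0, 0.924, 0.383], [0.001, 0.383, -0.924], [-1.0, 0.0, -0.001]]
force: [-2.5, 0.5, 5.6]
gripper_width: 0.0002
```

move_arm(rows=[[0,0.02,0,0,0,0,0],[0,0.02,0,0,0,0,0],[0,0.02,0,0,0,0,0],[0,0.02,0,0,0,0,0],[0,0.02,0,0,0,0,0]])

```text
time_s: 9.57
ee_pos: [0.5671, -0.1036, 0.2255]
tcp_rot: [[-0.0, 0.924, 0.383], [0.001, 0.383, -0.924], [-1.0, 0.0, -0.001]]
force: [-2.2, 0.5, 8.9]
gripper_width: -0.0001
```

move_arm(rows=[[0,0.02,0,0,0,0,0]])

```text
time_s: 9.7
ee_pos: [0.5671, -0.1036, 0.2255]
tcp_rot: [[-0.0, 0.924, 0.383], [0.001, 0.383, -0.924], [-1.0, -0.0, -0.001]]
force: [-5.1, 0.6, 15.1]
gripper_width: -0.0002
```

Firm press (9 to 15 N) at tip height 52.1 mm, which is the expected 52 mm. Lift and re-check.

move_arm(rows=[[0,-0.5,0,0,0,0,0],[0,-1.5,0,0,0,0,0],[40,-3,0,0,0,0,0],[70,-4,0,0,0,0,0],[70,-4,0,0,0,0,0]])

```text
time_s: 10.32
ee_pos: [0.5677, -0.1038, 0.3261]
tcp_rot: [[0.004, 0.924, 0.383], [0.001, 0.383, -0.924], [-1.0, 0.004, 0.001]]
force: [0.3, -0.2, -0.9]
gripper_width: 0.0541
```

```bash
python3 go.py .3735 .3345 .325 71.8
python3 - <<'E'
from fit import *
p,d=arm.get_image('top')
print(thr('top',p,.373,.3345,.012,r=22),fitrect('top',p,.373,.3345,np.radians(-18),.056,.036,.012))
p,d=arm.get_image('scene')
for o in arm.outline_of('small_plate','scene'):
    if o['conf']>.3: print(o['conf'],o['extent'])
print(proj('scene',[[.373,.3345,.012]]))
E
```

```text
t 10.32 pos [ 0.5677 -0.1038  0.3261] jaw -67.51 w 0.0541 tips 0.1734 F [ 0.3 -0.2 -0.9]
shift [  0.02  -0.47 -19.17] turn [ 4.07 -0.   -0.03] q [ 17.  23. -14. 106.   7.  52. -67.]
[373.  334.9  59.2  39.2 -18.2 373.1 334.9 148. ] (array([ 0.37312556,  0.33476641, -0.3177901 ]), np.float64(-96.59223937988281))
[[171.69219648 208.22018769]]
```

```bash
python3 - <<'E'
from h import *
T=np.load('/tmp/top.npz');m=np.zeros((420,560),bool);m[90:260,100:345]=1
X,u,v=pts('top',T['d'],m)
a=np.array([.567,-.104]);b=np.array([.373,.335]);w=(b-a)/np.linalg.norm(b-a);r=X[:,:2]-a
s=r@w;q=abs(r@[-w[1],w[0]])
for lo in np.arange(0,.5,.06):
    k=(s>lo)&(s<lo+.06)&(q<.09);print(round(lo,2),X[k,2].max().round(3))
E
```

```text
0.0 0.048
0.06 0.111
0.12 0.14
0.18 0.149
0.24 0.14
0.3 0.107
0.36 0.088
0.42 0.051
0.48 0.055
```

move_arm(rows=[[70,-2.0,0,0,-1,0,0],[70,-2.8,0,-2,-2,0,0],[70,-2.8,-0.1,-4,-3,0,0],[70,-2.8,-0.2,-6,-4,0,0],[70,-2.8,-0.25,-8,-5,0,0]])

```text
time_s: 11.1
ee_pos: [0.4837, 0.0797, 0.3929]
tcp_rot: [[-0.003, 0.295, 0.955], [0.001, 0.955, -0.295], [-1.0, 0.0, -0.003]]
force: [0.6, 0.5, 0.2]
gripper_width: 0.0594
```

```bash
sed -i 's/    if jz@R0/    if len(sys.argv)<6 and jz@R0/' go.py; python3 go.py .3735 .3345 .38 71.8 k
```

```text
t 11.1 pos [0.4837 0.0797 0.3929] jaw -17.18 w 0.0594 tips 0.1734 F [0.6 0.5 0.2]
shift [ 0.54  8.44 -7.22] turn [-8.9  -0.01 -0.02] q [ 11.  13. -30. 112.   7.  58. -39.]
```

move_arm(rows=[[70,0.0,1.5,-1.4,-1,0,0],[70,0.0,3,-2.8,-2,0,0],[70,0,4.5,-4.2,-3,0,0],[70,0,6,-5.6,-4,0,0],[70,0.2,8.2,-7.2,-5,0,0]])

```text
time_s: 11.72
ee_pos: [0.376, 0.3232, 0.389]
tcp_rot: [[-0.001, -0.54, 0.841], [-0.0, 0.841, 0.54], [-1.0, 0.001, -0.001]]
force: [1.1, -0.8, 1.2]
gripper_width: 0.0599
```

```bash
python3 go.py .3735 .3345 .25 71.8 k
```

```text
t 11.72 pos [0.376  0.3232 0.389 ] jaw 32.71 w 0.0599 tips 0.1734 F [ 1.1 -0.8  1.2]
shift [5.56 0.43 0.16] turn [-3.91 -0.   -0.01] q [ -7.  16. -46. 111.  14.  58. -26.]
```

move_arm(rows=[[65,1,0.1,0.05,-1,0,0],[65,2,0.2,0.1,-2,0,0],[65,3,0.2,0.1,-3,0,0],[65,4,0.2,0.1,-3.9,0,0],[65,5.3,0.2,0.1,-3.9,0,0]])

```text
time_s: 12.35
ee_pos: [0.3758, 0.3282, 0.2557]
tcp_rot: [[-0.003, -0.949, 0.317], [0.002, 0.317, 0.949], [-1.0, 0.003, 0.001]]
force: [0.4, 0.3, -0.4]
gripper_width: 0.0557
```

move_arm(rows=[[65,0,0,0,0,0,0],[65,0,0,0,0,0,0]])

```text
time_s: 12.6
ee_pos: [0.3759, 0.3289, 0.2578]
tcp_rot: [[-0.001, -0.948, 0.317], [0.002, 0.317, 0.948], [-1.0, 0.002, 0.002]]
force: [0.5, -0.3, 1.0]
gripper_width: 0.0555
```

```bash
python3 go.py .3732 .3347 .173 71.8
```

```text
t 12.6 pos [0.3759 0.3289 0.2578] jaw 71.51 w 0.0555 tips 0.1734 F [ 0.5 -0.3  1. ]
shift [3.39 0.17 0.18] turn [-0.03  0.01 -0.01] q [ -9.  29. -47. 117.  30.  46.  -2.]
```

move_arm(rows=[[65,1,0.17,0.18,-0.03,0.01,0],[65,2,0.17,0.18,-0.03,0.01,0],[65,2.8,0.17,0.18,-0.03,0.01,0],[65,3.2,0.17,0.18,-0.03,0.01,0],[65,3.25,0.17,0.18,-0.03,0.01,0]])

```text
time_s: 13.22
ee_pos: [0.3734, 0.3346, 0.1766]
tcp_rot: [[-0.001, -0.95, 0.312], [0.0, 0.312, 0.95], [-1.0, 0.001, 0.0]]
force: [-0.0, 0.7, 0.4]
gripper_width: 0.0556
```

move_arm(rows=[[65,0,0,0,0,0,0],[65,0,0,0,0,0,0]])

```text
time_s: 13.48
ee_pos: [0.3735, 0.3346, 0.177]
tcp_rot: [[-0.0, -0.95, 0.313], [0.001, 0.313, 0.95], [-1.0, 0.0, 0.001]]
force: [-1.2, 0.6, -0.5]
gripper_width: 0.0554
```

```bash
python3 go.py .3732 .3347 .176 71.8
python3 - <<'E'
from fit import *
p,d=arm.get_image('scene')
u,v=proj('scene',[[.3732,.3347,.02]])[0].astype(int)
save(cv2.resize(p[v-40:v+30,u-45:u+45],None,fx=8,fy=8,interpolation=2),'small1.png')
E
```

```text
t 13.47 pos [0.3735 0.3346 0.177 ] jaw 71.79 w 0.0554 tips 0.1734 F [-1.2  0.6 -0.5]
shift [0.04 0.01 0.  ] turn [-0.  0. -0.] q [-15.  36. -40. 120.  39.  38. -10.]
```

View pics/small1.png

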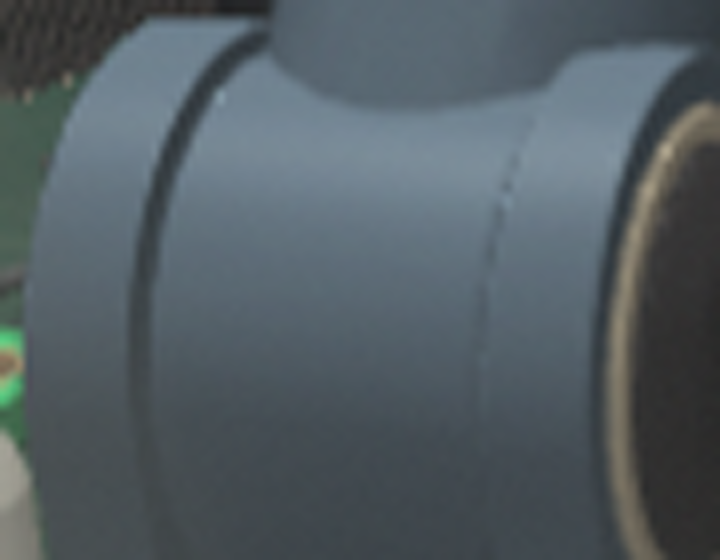

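The arm hides the small plate in this view (8 pictures viewed so far). The pose matches the fit, so I close.

move_arm(rows=[[25,0.03,0,0,0,0,0],[25,0.03,0,0,0,0,0],[25,0.03,0,0,0,0,0],[25,0.03,0,0,0,0,0],[25,0.03,0,0,0,0,0]], force=40)

```text
time_s: 14.15
ee_pos: [0.3734, 0.3345, 0.1759]
tcp_rot: [[-0.001, -0.95, 0.312], [0.0, 0.312, 0.95], [-1.0, 0.001, -0.0]]
force: [-0.2, -1.6, 6.2]
gripper_width: 0.0346
```

move_arm(rows=[[20,0,0,0,0,0,0],[20,-0.5,0,0,0,0,0],[20,-2,0,0,0,0,0],[20,-4,0,0,0,0,0],[20,-6,0,0,0,0,0]])

```text
time_s: 14.78
ee_pos: [0.3731, 0.3341, 0.3271]
tcp_rot: [[-0.002, -0.95, 0.312], [-0.0, 0.312, 0.95], [-1.0, 0.002, -0.001]]
force: [0.8, 0.6, -0.1]
gripper_width: 0.0348
```

move_arm(rows=[[20,-2.6,0,0,0,0,0],[20,-2.6,0,0,0,0,0]])

```text
time_s: 15.02
ee_pos: [0.3735, 0.3358, 0.3952]
tcp_rot: [[0.006, -0.95, 0.312], [0.006, 0.312, 0.95], [-1.0, -0.004, 0.007]]
force: [0.4, -0.5, -1.0]
gripper_width: 0.0347
```

```bash
python3 go.py .567 -.104 .385 112.5 k
```

```text
t 15.03 pos [0.3735 0.3358 0.3952] jaw 71.8 w 0.0347 tips 0.1734 F [ 0.4 -0.5 -1. ]
shift [  0.36 -12.85 -14.3 ] turn [-4.07  0.03  0.04] q [ -1.  19. -56. 109.  18.  60.   7.]
```

move_arm(rows=[[20,0,-1.5,-1.7,-0.8,0,0],[20,0,-3,-3.4,-1.6,0,0],[20,0,-4.5,-5,-2.4,0,0],[20,0,-6,-6.7,-3.2,0,0],[20,0,-7.5,-8.4,-4.07,0,0]])

```text
time_s: 15.65
ee_pos: [0.4859, 0.0743, 0.3896]
tcp_rot: [[-0.003, -0.922, -0.388], [-0.001, -0.388, 0.922], [-1.0, 0.003, 0.0]]
force: [1.3, 0.7, -0.5]
gripper_width: 0.0347
```

```bash
python3 go.py .567 -.104 .34 112.5 k
```

```text
t 15.65 pos [0.4859 0.0743 0.3896] jaw 112.8 w 0.0347 tips 0.1734 F [ 1.3  0.7 -0.5]
shift [ 1.98 -0.23 -7.83] turn [ 0.03  0.   -0.02] q [ 37.  21. -62. 111.  21.  61.  78.]
```

move_arm(rows=[[20,0,-0.05,-2,0,0,0],[20,0,-0.15,-4,0,0,0],[20,0,-0.2,-6,0,0,0],[20,0.5,-0.23,-7.4,0,0,0],[20,1.5,-0.23,-7.4,0,0,0]])

```text
time_s: 16.27
ee_pos: [0.5628, -0.0963, 0.3514]
tcp_rot: [[-0.001, -0.926, -0.377], [-0.001, -0.377, 0.926], [-1.0, 0.001, 0.0]]
force: [-0.7, 0.8, -0.7]
gripper_width: 0.0348
```

move_arm(rows=[[20,0,0,0,0,0,0],[20,0,0,0,0,0,0]])

```text
time_s: 16.52
ee_pos: [0.562, -0.0916, 0.3532]
tcp_rot: [[-0.001, -0.923, -0.384], [0.0, -0.384, 0.923], [-1.0, 0.001, 0.001]]
force: [0.1, 0.5, -0.1]
gripper_width: 0.0348
```

```bash
python3 go.py .567 -.1037 .24 112.5
```

```text
t 16.52 pos [ 0.562  -0.0916  0.3532] jaw 112.59 w 0.0348 tips 0.1734 F [ 0.1  0.5 -0.1]
shift [ 4.53 -0.   -0.53] turn [ 0.01  0.   -0.01] q [ 46.  31. -56. 103.  29.  62.  92.]
```

move_arm(rows=[[20,1,0,-0.53,0,0,0],[20,2.2,0,-0.53,0,0,0],[20,3.4,0,-0.53,0,0,0],[20,4.2,0,-0.53,0,0,0],[20,4.5,0,-0.53,0,0,0]])

```text
time_s: 17.15
ee_pos: [0.5668, -0.1049, 0.2388]
tcp_rot: [[-0.003, -0.924, -0.383], [0.0, -0.383, 0.924], [-1.0, 0.003, 0.001]]
force: [0.2, 0.4, 0.8]
gripper_width: 0.0353
```

move_arm(rows=[[20,0,0,0,0,0,0],[20,0,0,0,0,0,0]])

```text
time_s: 17.4
ee_pos: [0.5675, -0.1046, 0.2413]
tcp_rot: [[0.001, -0.924, -0.383], [-0.0, -0.383, 0.924], [-1.0, -0.001, -0.001]]
force: [0.4, -0.4, 0.3]
gripper_width: 0.0347
```

```bash
python3 go.py .567 -.1037 .2285 112.5
python3 - <<'E'
from fit import *
p,d=arm.get_image('scene')
s=arm.get_state();T=np.array(s['ee_pos']);J=np.array(s['tcp_rot'])[:,2]
u,v=proj('scene',[[.567,-.1036,.06]])[0].astype(int);k=8
c=cv2.resize(p[v-32:v+32,u-40:u+40],None,fx=k,fy=k,interpolation=2).copy()
def box(x,y,yaw,L,W,z0,z1,col):
    a=np.radians(yaw);R=np.array([[np.cos(a),-np.sin(a)],[np.sin(a),np.cos(a)]])
    r=np.array([[1,1],[-1,1],[-1,-1],[1,-1]])*[L/2,W/2]@R.T+[x,y]
    for z in(z0,z1):
        q=((proj('scene',np.c_[r,np.full(4,z)])-[u-40,v-32]+.5)*k).astype(int)
        cv2.polylines(c,[q],True,col,1)
ja=np.degrees(np.arctan2(J[1],J[0]))
z=T[2]-.1759
box(T[0],T[1],ja+90,.056,.036,z,z+.012,(255,0,0))
box(.567,-.1036,22.5,.08,.048,.04,.052,(0,255,0))
save(c,'over2.png')
E
```

```text
t 17.4 pos [ 0.5675 -0.1046  0.2413] jaw 112.5 w 0.0347 tips 0.1734 F [ 0.4 -0.4  0.3]
shift [0.51 0.01 0.04] turn [ 0. -0.  0.] q [ 42.  38. -49. 108.  37.  51.  87.]
```

View pics/over2.png

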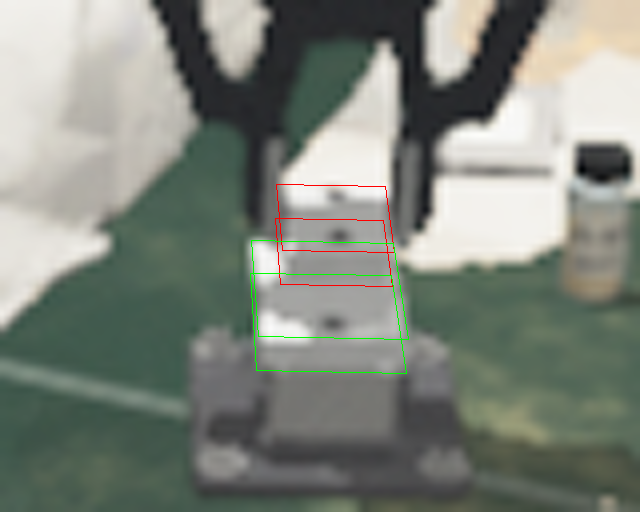

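Both outlines match the picture: the small plate's holes at (335,195) and (338,236) are centred in the red outline. Lower.

move_arm(rows=[[20,0.2,0.01,0.04,0,0,0],[20,0.4,0.01,0.04,0,0,0],[20,0.48,0.01,0.04,0,0,0],[20,0.5,0.01,0.04,0,0,0],[20,0.5,0.01,0.04,0,0,0]])

```text
time_s: 18.08
ee_pos: [0.5664, -0.1039, 0.228]
tcp_rot: [[-0.001, -0.924, -0.383], [-0.0, -0.383, 0.924], [-1.0, 0.001, 0.0]]
force: [-2.1, -0.7, 1.5]
gripper_width: 0.0348
```

move_arm(rows=[[20,0.02,0,0,0,0,0],[20,0.03,0,0,0,0,0],[20,0.03,0,0,0,0,0]])

```text
time_s: 18.45
ee_pos: [0.5664, -0.1038, 0.2279]
tcp_rot: [[-0.001, -0.924, -0.383], [-0.001, -0.383, 0.924], [-1.0, 0.002, -0.0]]
force: [-3.3, -0.2, 8.2]
gripper_width: 0.0346
```

move_arm(rows=[[60,0,0,0,0,0,0],[60,0,0,0,0,0,0],[60,0,0,0,0,0,0],[60,0,0,0,0,0,0]])

```text
time_s: 18.95
ee_pos: [0.5664, -0.1039, 0.2269]
tcp_rot: [[-0.001, -0.924, -0.383], [0.0, -0.383, 0.924], [-1.0, 0.001, 0.001]]
force: [0.2, -0.7, -0.6]
gripper_width: 0.0517
```

move_arm(rows=[[65,-0.6,0,0,0,0,0],[65,-1.6,0,0,0,0,0],[30,-3,0,0,0,0,0],[0,-3.4,0,0,0,0,0],[0,-3.4,0,0,0,0,0]])

```text
time_s: 19.58
ee_pos: [0.5665, -0.1039, 0.3128]
tcp_rot: [[0.0, -0.924, -0.383], [-0.001, -0.383, 0.924], [-1.0, 0.0, -0.001]]
force: [-0.5, 0.6, -0.5]
gripper_width: 0.0013
```

```bash
python3 go.py .567 -.1037 .2425 112.5
python3 - <<'E'
from fit import *
p,d=arm.get_image('scene')
u,v=proj('scene',[[.567,-.1036,.05]])[0].astype(int)
save(cv2.resize(p[v-32:v+32,u-40:u+40],None,fx=8,fy=8,interpolation=2),'placed2.png')
E
```

```text
t 19.57 pos [ 0.5665 -0.1039  0.3128] jaw 112.49 w 0.0013 tips 0.1734 F [-0.5  0.6 -0.5]
shift [ 2.81 -0.02  0.  ] turn [-0. -0. -0.] q [ 45.  34. -54. 105.  32.  58.  91.]
```

View pics/placed2.png

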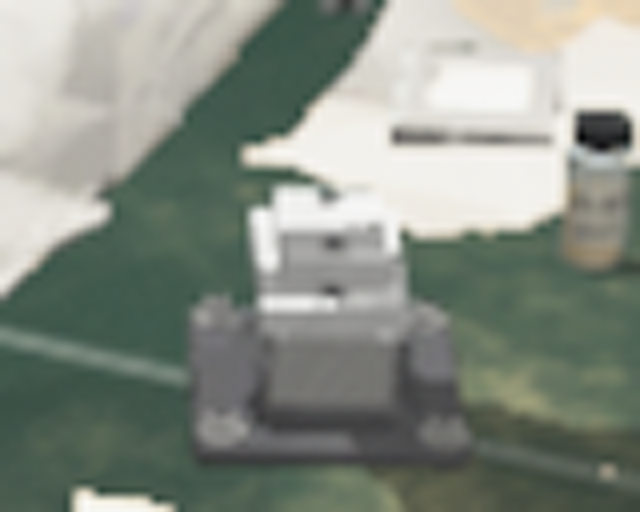

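The small plate sits centred and square on the large one (holes at (332,195) and (334,243)). Now the press.

move_arm(rows=[[0,1.0,0,0,0,0,0],[0,2.0,0,0,0,0,0],[0,2.6,0,0,0,0,0],[0,2.9,0,0,0,0,0],[0,2.9,0,0,0,0,0]])

```text
time_s: 20.25
ee_pos: [0.5664, -0.1038, 0.2392]
tcp_rot: [[-0.002, -0.924, -0.383], [0.0, -0.383, 0.924], [-1.0, 0.002, 0.001]]
force: [-0.2, 0.2, 0.1]
gripper_width: -0.0002
```

move_arm(rows=[[0,0.05,0,0,0,0,0],[0,0.08,0,0,0,0,0],[0,0.08,0,0,0,0,0]])

```text
time_s: 20.62
ee_pos: [0.5665, -0.1039, 0.2379]
tcp_rot: [[-0.001, -0.924, -0.383], [-0.0, -0.383, 0.924], [-1.0, 0.001, -0.0]]
force: [0.6, 0.4, -0.9]
gripper_width: -0.0004
```

move_arm(rows=[[0,0.03,0,0,0,0,0],[0,0.04,0,0,0,0,0],[0,0.04,0,0,0,0,0]])

```text
time_s: 21.0
ee_pos: [0.5666, -0.1038, 0.2375]
tcp_rot: [[-0.001, -0.924, -0.383], [-0.001, -0.383, 0.924], [-1.0, 0.001, -0.001]]
force: [-2.1, -0.1, 6.1]
gripper_width: 0.0
```

move_arm(rows=[[0,0.015,0,0,0,0,0],[0,0.015,0,0,0,0,0],[0,0.015,0,0,0,0,0],[0,0.015,0,0,0,0,0],[0,0.015,0,0,0,0,0]])

```text
time_s: 21.62
ee_pos: [0.5666, -0.1038, 0.2375]
tcp_rot: [[-0.001, -0.924, -0.383], [-0.001, -0.383, 0.924], [-1.0, 0.001, -0.001]]
force: [-3.6, -0.4, 9.1]
gripper_width: -0.0002
```

move_arm(rows=[[0,-0.5,0,0,0,0,0],[0,-1.5,0,0,0,0,0],[0,-3,0,0,0,0,0],[0,-5,0,0,0,0,0],[0,-5,0,0,0,0,0]])

```text
time_s: 22.25
ee_pos: [0.5678, -0.103, 0.3657]
tcp_rot: [[0.007, -0.924, -0.383], [-0.001, -0.383, 0.924], [-1.0, -0.006, -0.004]]
force: [0.2, 0.3, -1.1]
gripper_width: 0.0001
```

move_arm(rows=[[0,0,6,0,0,0,0],[0,0,6,0,0,0,0],[0,0,6,0,0,0,0],[0,0,6,0,0,0,0],[0,0,6,0,0,0,0]])

```text
time_s: 22.88
ee_pos: [0.4287, -0.161, 0.3616]
tcp_rot: [[0.0, -0.924, -0.383], [0.0, -0.383, 0.924], [-1.0, -0.0, 0.0]]
force: [0.4, -0.3, 0.3]
gripper_width: -0.0001
```

```bash
python3 - <<'E'
from fit import *
p,d=arm.get_image('top');q,e=arm.get_image('scene')
for c,I in(('top',p),('scene',q)):
    print(c,fitrect(c,I,.567,-.104,np.radians(22.5),.056,.036,.064,rng=.004),fitrect(c,I,.567,-.104,np.radians(22.5),.08,.048,.052,rng=.004))
print('disc',thr('top',p,.428,-.202,.012))
a=cv2.resize(p[110:175,295:365],None,fx=6,fy=6,interpolation=2)
u,v=proj('scene',[[.567,-.1036,.05]])[0].astype(int)
b=cv2.resize(q[v-32:v+33,u-30:u+30],None,fx=6,fy=6,interpolation=2)
save(np.hstack([a,b]),'final.png')
E
```

```text
top (array([ 0.57868566, -0.10192704,  0.41305938]), np.float64(-41.404273986816406)) (array([ 0.56589345, -0.10207045,  0.39680993]), np.float64(-78.03475952148438))
scene (array([ 0.55833462, -0.09899608,  0.364784  ]), np.float64(-40.41563034057617)) (array([ 0.56352458, -0.1053095 ,  0.41613466]), np.float64(-61.91389465332031))
disc [ 414.2 -191.8   42.9   21.6   60.   414.7 -191.5   88. ]
```

View pics/final.png

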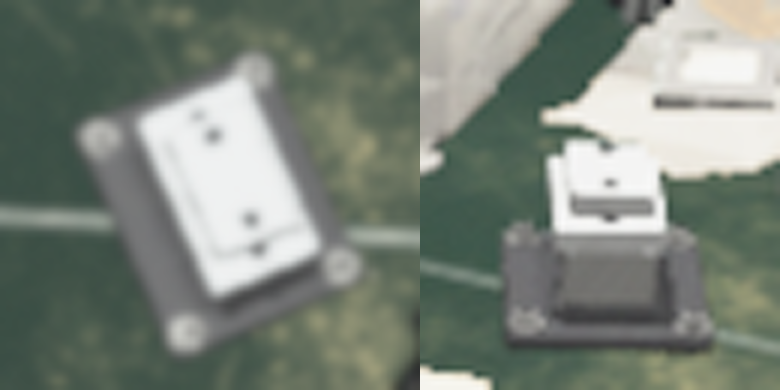

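The final view shows the stack. The hole-pair midpoints are (228,182) for the large plate and (231,176) for the small one, and their difference is just the parallax of 12 mm more height. Everything is centred, so I hand in.

```bash
python3 -c "
from bench import arm
print(arm.sign_off(), arm.get_state()['time_s'])"
```

```text
the job is handed in; nothing more can be done
the job is handed in; nothing more can be done
```

The riser stand is built: the large plate lies on the block of the correct stand (the one with the 70 x 40 mm top, 40 mm high). The small plate lies on the large one. I handed the job in after about 23 s of robot time, with the gripper clear of everything.

- **Large plate:** it was laid, let go and pressed with closed fingers at about 9 N for 0.6 s. The force briefly read 15 N at the end, a little over the suggested 12 N. The fingertips stopped at 52.1 mm; 52 mm is expected.
- **Small plate:** only then was it laid, let go and pressed, at about 9 N for 0.6 s. The fingertips stopped at 64.1 mm; 64 mm is expected.
- **Centring of the large plate:** the top camera puts it within about 1 mm of the block's centre and about 0.2° of its angle. The scene camera's fit differed by about 3 mm, but in that picture the large plate is partly hidden behind the small one.
- **Centring of the small plate:** its outline fit failed because it is white on white. I checked it by the holes instead: both pairs line up in the top view, to within a millimetre or so by eye.
- **Round disc:** I never commanded a move onto it, but the arm hid it in the last picture, so I did not re-measure its position.

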